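Open the drilling cradle's guard and drop the U-bolt over the brass tube

TASK

Swing the clear guard of the drilling cradle up by its bar, past the point where its spring flips over, so that it stays open by itself. Then take from the wooden stand the one U-bolt that fits the cradle's two holes and set it over the brass tube with both legs through the holes at once, pushed fully home so that its bend rests on the tube. Let go of it, leave the tube lying in its V-blocks and the two other U-bolts in their slots, and do not shift or tip the other things on the bench.

Things in the scene. Friction and masses are not known exactly. Their poses are not given: they have to be found in the camera images.
- cradle: cradle fixed to the bench: steel plate 190 x 210 x 18 mm (x, y, z), top 40 mm up. Origin at bench level midway between its two holes; x along the tube, y from the guard's bar side to its hinge, z up. V-blocks at x -62 and 62 mm, 20 thick, 64 high; posts at x -76 and 76, y 95, 116 high. Closed guard covers x -65 to 65, y -46 to 95 mm at height 88 to 110 mm; its spring is at x 88, y 60 to 130
- hole_mid (a point): point midway between the two U-bolt holes, on the plate's top face (height 40 mm); the holes are 10.5 mm wide with a 2 mm chamfer, go through the 18 mm plate, and lie 50 mm apart along the cradle's y, either side of the tube
- hinge_mid (a point): middle of the guard's hinge axis, 108 mm above the bench, at y = +95 mm of the cradle; the axis runs along the cradle's x
- guard (a joint): guard angle, rad: 0 closed (level), grows as its bar is lifted and swung over the hinge; 1.9 is the open stop. A spring draws it shut below about 1.15 rad (about 3 N at the bar) and throws it open beyond that. Open, it leans back 0.33 rad past upright over the hinge side, up to 290 mm above the bench, 130 mm wide along the cradle's x
- guard_bar (a point): middle of the guard's round steel bar, 10 mm thick, along the cradle's x (free for 90 mm between its two arms), 185 mm from the hinge axis and 44 mm clear of the guard's edge; guard closed it is 108 mm above the bench, at y = -90 mm of the cradle. Its frame turns with the guard
- tube: loose brass tube, 34 mm thick, 240 mm long, 0.3 kg, lying in the V-blocks along the cradle's x (up to 15 mm off the middle lengthways); origin at its centre, on its axis, 64 mm above the bench, so its top is 81 mm above the bench; x along it
- stand: wooden U-bolt stand fixed to the bench, 175 x 100 x 45 mm (x, y, z), origin under its centre; three slots along its y, at x = -55, 0 and +55 mm, each 9.8 mm wide, 86 mm long and 32 mm deep, one U-bolt standing in each, legs down, in any order
- ubolt_mid: the U-bolt to use: 8 mm round steel rod, legs 50 mm apart centre to centre (58 mm over all), rounded bend upward, 81 mm high over all, 0.1 kg; stands legs down in a slot of the stand. Origin midway between the leg tips; y from leg to leg, z up to the bend, x across. Turned half round it is the same
- ubolt_mid_crown (a point): top of that U-bolt's bend, on the rod's centre line, 77 mm above the leg tips (the upper rod surface is 4 mm higher). In the stand it is about 90 mm above the bench, home on the tube about 85 mm
- ubolt_narrow: U-bolt too narrow: the same rod and height, legs 34 mm apart; frame as for ubolt_mid. Stays in its slot
- ubolt_wide: U-bolt too wide: the same rod and height, legs 68 mm apart; frame as for ubolt_mid. Stays in its slot
- cup: open steel cup, 66 mm across, 85 mm high; origin under its centre; bystander
- tape_measure: round black tape measure, 60 mm across, 30 mm high, with a short steel tongue; origin under its centre; bystander
- brass_block: brass block 60 x 30 x 25 mm; origin under its centre; bystander
- brass_disc: brass disc, 70 mm across, 10 mm thick; origin under its centre; bystander
- hammer: hammer lying on the bench, about 280 mm long, low; origin at its underside; bystander
- wrench: wrench lying flat on the bench, about 190 mm long; origin at its underside; bystander

How it is judged:
By the outcome, as a careful person would: the job done as asked, in the order asked, and still so for the second after the job is handed in, with the robot touching nothing.
It also fails if it takes over 67 s, if anything falls off the work surface, if the arm or the gripper's body presses on something with over 40 N, if the wrist force passes 120 N, or if a joint passes its speed limit or range.

ROBOT

A 7-joint arm with a two-finger parallel gripper is mounted at the origin on the work surface. World frame = base frame: x ahead of the robot, y to its left, z up, the work surface at z = 0. Lengths are in m, angles in rad, forces in N, time in s.
With the tool pointing down it reaches from about 0.425 to 0.875 m from the base axis. Payload 4.7 kg.
Tool frame: the origin (TCP) lies midway between the tips of the shut fingers; the grasp point (between the pads) lies 19 mm behind it; z points along the fingers, y is the line along which they close (so a half turn about z gives the same grasp; the last joint's range is limited). The gripper opens to 87 mm and grips with 3 to 60 N. Pads are 19 mm wide; open, the fingers measure 117 mm over their backs; the gripper's body (75 mm by 190 mm) begins 51 mm behind the grasp point.
Start: joints at [-1.212, 0.321, -0.07, 1.45, 0.023, 1.371, -0.057], TCP at [0.22, 0.612, 0.223] pointing down, gripper open.
Joint ranges: [-2.86, 2.86], [-0.3, 2.09], [-1.38, 1.24], [0.06, 2.45], [-1.56, 4.7], [0.09, 2.05], [-2.69, 2.69]. Speed limits (rad/s): [2.57, 2.57, 3.14, 3.14, 3.14, 3.14, 3.14].

INTERFACE

Orientations are given as a rotation vector (axis times angle).
In Python, from bench import ctrl, vision, readout gives the robot as it stands (ctrl), with the cameras (vision) and the readings (readout).
- The arm moves only by the tool inch_along, called after "Emit:" as name(argument=value, ...) on one line, values as JSON. Schema: {"type":"object","properties":{"moves":{"type":"array","items":{"type":"array","items":{"type":"array","items":{"type":"number"},"minItems":5,"maxItems":5},"minItems":1,"maxItems":20},"minItems":1,"maxItems":1},"grip_n":{"type":"number"},"only":{"type":"string"},"quiet":{"type":"boolean"},"lines":{"type":"string"}},"required":["moves"],"additionalProperties":false}. moves is a list that holds a single list of rows (three levels of brackets), with 1 to 20 rows, each of 5 numbers: dx, dy, dz in parts of the range, where 1.0 means 1 m, then a turn about the tool's z in a scale on which 1.0 is 180 degrees, then the opening from 0.0 (shut) to 1.0 (fully open); each row is the pose to reach, as a shift and turn from the pose commanded when the call began, along the tool's axes at that moment; what a row does not reach only later rows make up. A row lasts 1/10 s, in which the tool goes at most 0.05 m and 0.15 rad, less where a joint would pass 70% of its speed; a pose out of reach is approached as far as the arm can. The fingers move at their own pace and stop on an object; grip_n is the grip in N (left out, the last holds). Time passes only in rows, so rows that do not move let the fingers close. The tool returns the time, the measured TCP pose, the force, the opening and the grip force at its end. only (a regular expression) keeps the lines of the reply that match it, lines (a string "A,B") keeps lines A to B, and quiet returns only ok. Input that does not fit is refused with a message, and nothing moves.
- readout.get_state(): the state, without advancing time (a new reading comes with each control period).
- vision.get_image(name): name is "scene" or "top"; returns the picture (400x640x3 uint8, red, green, blue); there is no depth.
- vision.camera_model(name): a dict with "vertical_fov" (degrees; the focal length in pixels is half the picture's height over the tangent of half this angle, whatever the lens; pixels are square), "cx", "cy" (the principal point, pixels), "rvec" (rotation vector, rad) and "tvec" (3), from world to camera coordinates, as OpenCV has them. Camera axes: x right, y down, z forward; pixel columns grow to the right and rows downward; lengths in m; the calibration is good to about 2 mm. A picture is of the moment at which its call begins. camera_model takes no time and is no camera call.
- ctrl.close_job(): hands the job in; it is judged then, once.
The state is a dict: "time": time; "joint_positions": joint angles; "qd": joint speeds; "joint_torque": joint torques, N m; "position": TCP position; "tool_rot": TCP orientation; "ft_force": force on the tool from outside, world axes, zero at the start; "torque": the same for the moment, N m; "grip_width": opening from 0.0 (shut) to 1.0 (fully open); "grip_force": force on a finger pad.
Only numpy, scipy, OpenCV 4.12 (cv2) and the standard library are available. Lean on these libraries where they do the work, as an engineer would, in place of code of your own. Each camera call takes 0.05 s, during which the arm holds its last target. There are 200 camera calls.

## Working session

There is one attempt and no reset: what is moved stays moved. The work goes in short steps, Python scripts to look and compute and a tool call to move; the robot and the scene stay as the last step left them, time stands still between calls to the robot, and variables do not carry over. Pictures are saved under pics/ and viewed, at most 10 in all, crops included, and the job is handed in when it is done.

```bash
ls; mkdir -p pics
```

Create h.py:
```python
import numpy as np,cv2
from scipy.spatial.transform import Rotation as R
from bench import ctrl, vision, readout
def cam(n):
    m=vision.camera_model(n); f=200/np.tan(np.radians(m["vertical_fov"])/2)
    return m,f,cv2.Rodrigues(np.array(m["rvec"],float))[0],np.array(m["tvec"],float)
def proj(n,P):
    m,f,Rm,t=cam(n); c=np.atleast_2d(P)@Rm.T+t
    return np.c_[f*c[:,0]/c[:,2]+m["cx"],f*c[:,1]/c[:,2]+m["cy"]]
def ray(n,u,v,z):
    m,f,Rm,t=cam(n); o=-Rm.T@t; d=Rm.T@np.array([(u-m["cx"])/f,(v-m["cy"])/f,1])
    return o+d*(z-o[2])/d[2]
def shot(n,fn,crop=None,k=1):
    im=vision.get_image(n)[:,:,::-1].copy(); cv2.imwrite("pics/raw_"+fn,im)
    if crop: x0,x1,y0,y1=crop; im=im[y0:y1,x0:x1]
    cv2.imwrite("pics/"+fn,cv2.resize(im,None,fx=k,fy=k,interpolation=cv2.INTER_CUBIC))
```

Run:
```python
from h import *
for n in("scene","top"):
    print(vision.camera_model(n)); m,f,Rm,t=cam(n); print(f,-Rm.T@t)
    shot(n,n+"1.png",k=1.25)
s=readout.get_state(); print(s)
print(R.from_rotvec(s["tool_rot"]).as_matrix().round(3))
```

```text
bench.py
pics
{'vertical_fov': 49.55471095872882, 'cx': 317.54351175868845, 'cy': 202.9329989885937, 'rvec': array([ 2.11858531,  1.14493034, -0.45269426]), 'tvec': array([-0.29614569, -0.28100485,  1.89463787])}
433.2893104445031 [ 1.43183536 -0.6159217   1.15187092]
{'vertical_fov': 48.94652308802192, 'cx': 315.1803008038832, 'cy': 200.41062297484382, 'rvec': array([ 2.12353191, -2.11100457,  0.17968421]), 'tvec': array([0.00911883, 0.56728094, 1.22412182])}
439.40324004447996 [ 0.33237072 -0.00826983  1.30760329]
{'time': 0.1, 'joint_positions': array([-1.211907  ,  0.32175466, -0.07010992,  1.45152418,  0.02261485,
        1.37077498, -0.05691277]), 'qd': array([-3.50055248e-04, -1.48904059e-03, -1.83987443e-03, -1.30785082e-03,
       -9.02370825e-05, -7.72434242e-04,  5.45751945e-04]), 'joint_torque': array([-4.84944776e-04, -4.92575741e+01, -4.06102818e-01, -3.13399994e+01,
       -6.42752834e-02,  3.94584797e-02,  6.63471087e-05]), 'position': array([0.2195739 , 0.61128681, 0.22158178]), 'tool_rot': array([-5.38818201e-01, -3.09484598e+00,  2.61180590e-03]), 'ft_force': array([ 0.74331995, -0.06996154, -0.15431284]), 'torque': array([0.01920836, 0.00128899, 0.06168238]), 'grip_force': 0.0, 'grip_width': 1.0019663032235777}
[[-0.941  0.338 -0.   ]
 [ 0.338  0.941 -0.002]
 [-0.    -0.002 -1.   ]]
```

View pics/scene1.png

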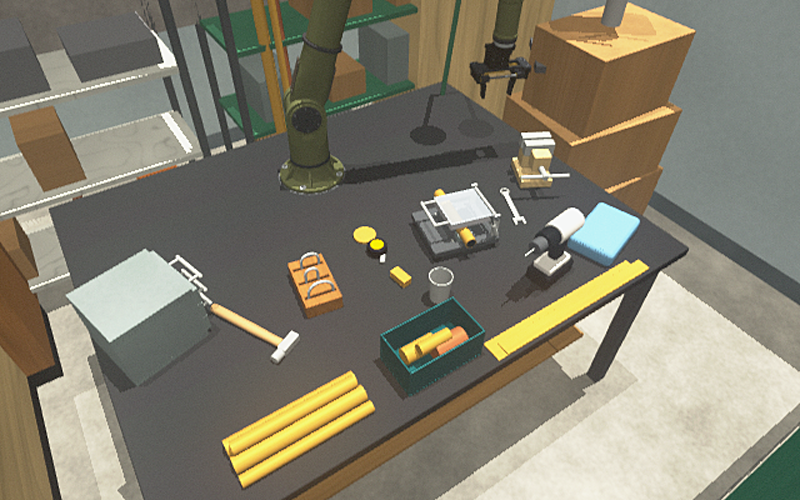

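View pics/top1.png

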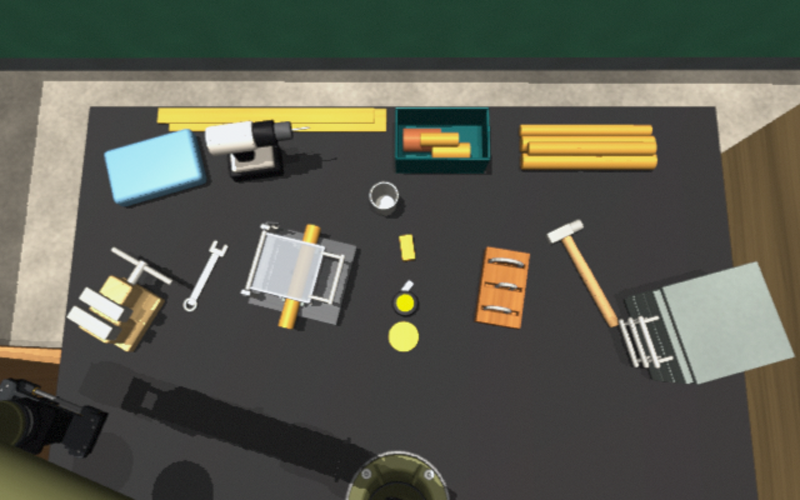

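The scene view shows the cradle (top view about 300,275 in the enlarged picture), with its bar on the right at (335,278), and the stand at (503,288). Next I'll take enlarged crops for measuring.

Run:
```python
import cv2
im=cv2.imread("pics/raw_top1.png")
a=im[170:270,190:290]; b=im[185:275,370:440]
f=lambda a,k:cv2.resize(a,None,fx=k,fy=k,interpolation=cv2.INTER_CUBIC)
import numpy as np
A=f(a,5);B=f(b,5); B=cv2.copyMakeBorder(B,0,500-B.shape[0],0,0,cv2.BORDER_CONSTANT)
cv2.imwrite("pics/c1.png",np.hstack([A[:,:440],B]))
```

```text
(no output)
```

View pics/c1.png

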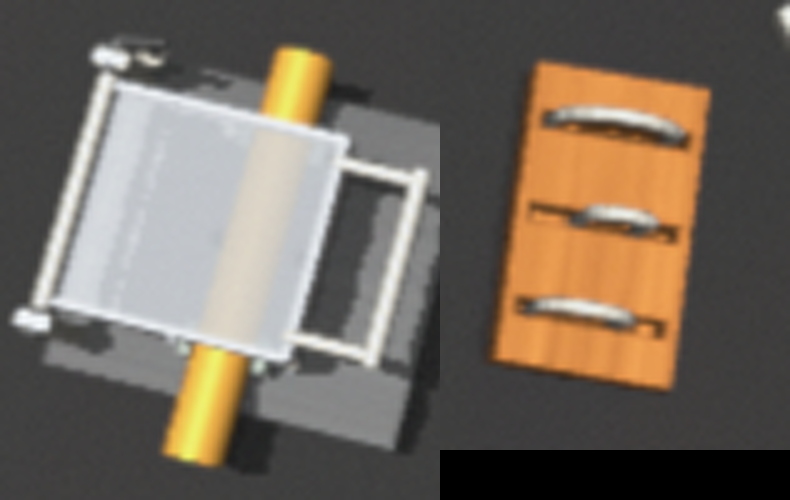

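Create fit.py:
```python
from h import *
from scipy.optimize import least_squares
pc=lambda u,v:((u+.5)/5-.5+190,(v+.5)/5-.5+170)
ps=lambda u,v:((u-440+.5)/5-.5+370,(v+.5)/5-.5+185)
def fit(M,px,g):
    M=np.array(M);px=np.array(px)
    W=lambda p:np.c_[(R.from_euler('z',p[2]).apply(M)+[p[0],p[1],0])]
    r=least_squares(lambda p:(proj("top",W(p))-px).ravel(),g,loss='soft_l1')
    print(r.x.round(4),(proj("top",W(r.x))-px).round(1).tolist()); return r.x
C=fit([[.065,-.046,.11],[-.065,-.046,.11],[.05,-.09,.108],[-.05,-.09,.108],[.076,.095,.116],[-.076,.095,.116],[-.095,-.105,.04],[-.095,.105,.04],[0,.095,.108]],
 [pc(350,137),pc(290,360),pc(422,174),pc(373,360),pc(110,57),pc(32,320),pc(394,450),pc(45,362),pc(74,190)],[.55,.2,0])
S=fit([[-.0875,-.05,.045],[.0875,-.05,.045],[-.0875,.05,.045],[.0875,.05,.045]],[ps(672,389),ps(710,89),ps(493,362),ps(537,62)],[.5,-.2,0])
c=np.array([ray("top",*ps(*p),.09) for p in((527,305),(635,324))])
print("ubolt ends",c, "mid",c.mean(0), "len",np.linalg.norm(c[0]-c[1]))
sr=R.from_euler('z',S[2]); print("in stand",sr.inv().apply(c.mean(0)-[S[0],S[1],0]))
cr=R.from_euler('z',C[2])
for n,p in dict(bar=[0,-.09,.108],hinge=[0,.095,.108],hole=[0,0,.04]).items(): print(n,cr.apply(p)+[C[0],C[1],0])
for p in((302,50),(197,458)):
    print("tube end in cradle",cr.inv().apply(ray("top",*pc(*p),.07)-[C[0],C[1],0]))
```

```bash
python3 fit.py
```

```text
[ 0.5136  0.2259 -0.2313] [[0.0, -0.3], [-0.3, 0.5], [-0.4, 1.2], [0.2, -1.0], [0.1, -0.1], [0.2, 0.1], [0.0, -0.3], [-0.2, 0.1], [0.4, -0.1]]
[ 0.4851 -0.2387 -0.1592] [[-0.3, 0.1], [-0.4, 0.2], [0.6, -0.4], [0.1, 0.1]]
ubolt ends [[ 0.43426856 -0.18727305  0.09      ]
 [ 0.42418475 -0.24636045  0.09      ]] mid [ 0.42922665 -0.21681675  0.09      ] len 0.05994166992026168
in stand [-0.05861517  0.0127497   0.09      ]
bar [0.49299246 0.13833005 0.108     ]
hinge [0.53541073 0.3184014  0.108     ]
hole [0.51362838 0.22593233 0.04      ]
tube end in cradle [0.11350018 0.00169967 0.07      ]
tube end in cradle [-0.12676476 -0.00266832  0.07      ]
```

Fits are consistent: residuals are about 1 px, and the guard, posts and plate match the sizes given. The U-bolt lengths on the stand read wide (top), narrow (middle) and mid (bottom, 60 mm). Next I'll work out the move to the bar.

Add to h.py:
```python
def go(targets,yaw=None):
    "tool-axis shifts from measured pose to world TCP targets; yaw=wanted world angle of tool y"
    s=readout.get_state(); M=R.from_rotvec(s["tool_rot"]).as_matrix(); a=np.arctan2(M[1,1],M[0,1])
    print("pos",s["position"].round(4),"yaw",round(a,4),"f",s["ft_force"].round(1))
    for t in targets: print(np.round(t,4),"->",(M.T@(np.array(t)-s["position"])).round(4))
    if yaw is not None: print("turn",round(-((yaw-a+np.pi)%(2*np.pi)-np.pi),4))
```

Run:
```python
from h import *
print("vise",ray("top",96,244,0.05), "cup",ray("top",307,158,.085))
go([[.2196,.6113,.31],[.493,.1383,.31],[.493,.1383,.17],[.493,.1383,.089]],1.3395)
```

```text
vise [0.43714219 0.6430674  0.05      ] cup [0.68550628 0.03644773 0.085     ]
pos [0.2196 0.6113 0.2216] yaw 1.226 f [ 0.7 -0.1 -0.2]
[0.2196 0.6113 0.31  ] -> [-0.     -0.0001 -0.0884]
[0.493  0.1383 0.31  ] -> [-0.4172 -0.3529 -0.0878]
[0.493  0.1383 0.17  ] -> [-0.4172 -0.3527  0.0522]
[0.493  0.1383 0.089 ] -> [-0.4172 -0.3525  0.1332]
turn -0.1135
```

The rows are not in the units I measure in: turns go in shares of 180 degrees. I convert before sending: -0.1135 rad / 3.1416 = -0.0361.

Emit:
inch_along(moves=[[[0,0,-0.045,0,0.4],[0,0,-0.088,0,0.4],[-0.035,-0.03,-0.088,0,0.4],[-0.07,-0.06,-0.088,0,0.4],[-0.105,-0.09,-0.088,0,0.4],[-0.14,-0.12,-0.088,0,0.4],[-0.175,-0.15,-0.088,0,0.4],[-0.21,-0.18,-0.088,0,0.4],[-0.245,-0.21,-0.088,0,0.4],[-0.28,-0.24,-0.088,0,0.4],[-0.315,-0.27,-0.088,0,0.4],[-0.35,-0.295,-0.088,0,0.4],[-0.38,-0.32,-0.088,0,0.4],[-0.405,-0.34,-0.07,-0.0191,0.4],[-0.417,-0.353,-0.03,-0.0361,0.4],[-0.417,-0.353,0.02,-0.0361,0.4],[-0.417,-0.353,0.05,-0.0361,0.4],[-0.417,-0.353,0.05,-0.0361,0.4]]], grip_n=15)

```text
time: 1.9
position: [0.4893, 0.1372, 0.1678]
tool_rot: [-0.362, -3.112, 0.008]
ft_force: [-1.0, -0.2, 0.8]
grip_width: 0.399
grip_force: 0.0
```

Run:
```python
from h import *
go([[.493,.1383,.089]],1.3395); shot("top","t2.png",(210,310,170,250),6); shot("scene","s2.png",(310,430,130,220),6)
```

```text
pos [0.4893 0.1372 0.1678] yaw 1.3391 f [-1.  -0.2  0.8]
[0.493  0.1383 0.089 ] -> [-0.0039  0.0024  0.0788]
turn -0.0004
```

View pics/s2.png

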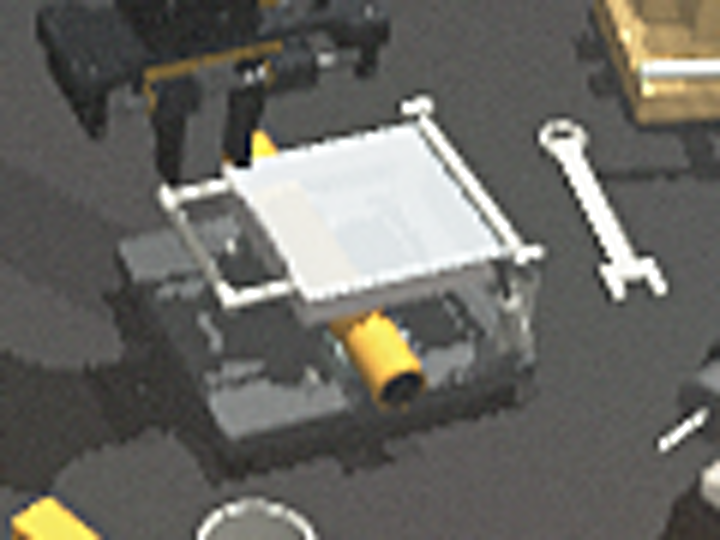

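The fingers (tips near 170,170 and 240,150 in the crop) are open above the closed guard, whose bar runs from (170,195) to (230,298). I'll check the model against this second camera before descending.

Run:
```python
from h import *
cr=R.from_euler('z',-.2313); W=lambda P:cr.apply(P)+[.5136,.2259,0]
for n,P in dict(barends=[[-.05,-.09,.108],[.05,-.09,.108]],panel=[[.065,-.046,.11],[-.065,-.046,.11]],posts=[[.076,.095,.116],[-.076,.095,.116]],platecorner=[[.095,-.105,.04]],tube=[[.113,0,.064]]).items():
    print(n,((proj("scene",W(np.array(P)))-[310,130])*6+2.5).round().tolist())
```

```text
barends [[170.0, 201.0], [233.0, 303.0]]
panel [[311.0, 300.0], [225.0, 169.0]]
posts [[531.0, 252.0], [420.0, 106.0]]
platecorner [[232.0, 439.0]]
tube [[407.0, 390.0]]
```

The two cameras agree to under 1 px. Now I'll descend onto the bar and grip it.

Emit:
inch_along(moves=[[[-0.004,0.002,0.03,0,0.4],[-0.004,0.002,0.06,0,0.4],[-0.004,0.002,0.077,0,0.4],[-0.004,0.002,0.077,0,0.4],[-0.004,0.002,0.077,0,0.0],[-0.004,0.002,0.077,0,0.0],[-0.004,0.002,0.077,0,0.0],[-0.004,0.002,0.077,0,0.0]]], grip_n=15)

```text
time: 2.8
position: [0.4977, 0.1366, 0.097]
tool_rot: [0.363, 3.12, -0.006]
ft_force: [-3.9, -12.3, 9.9]
grip_width: 0.12
grip_force: 6.4
```

Run:
```python
from h import *
s=readout.get_state(); p=s["position"]
cr=R.from_euler('z',-.2313); print("bar in cradle",cr.inv().apply(p-[.5136,.2259,0]))
M=R.from_rotvec(s["tool_rot"]).as_matrix()
for th in np.arange(.15,1.9,.15).tolist()+[1.88]:
    d=cr.apply([0,.185*(1-np.cos(th)),.185*np.sin(th)]); print(round(th,2),(M.T@d).round(3))
```

```text
bar in cradle [ 0.00499422 -0.09054074  0.09700103]
0.15 [-0.     0.002 -0.028]
0.3 [-0.     0.008 -0.055]
0.45 [-0.     0.018 -0.081]
0.6 [-0.     0.032 -0.105]
0.75 [-0.     0.049 -0.126]
0.9 [-0.     0.069 -0.145]
1.05 [-0.     0.092 -0.161]
1.2 [-0.     0.117 -0.173]
1.35 [-0.     0.144 -0.181]
1.5 [-0.     0.171 -0.185]
1.65 [-0.     0.199 -0.185]
1.8 [-0.     0.226 -0.181]
1.88 [-0.     0.241 -0.177]
```

Emit:
inch_along(moves=[[[0,0.002,-0.028,0,0],[0,0.008,-0.055,0,0],[0,0.018,-0.081,0,0],[0,0.032,-0.105,0,0],[0,0.032,-0.105,0,0]]])

```text
time: 3.3
position: [0.5046, 0.1674, 0.2044]
tool_rot: [0.365, 3.12, -0.008]
ft_force: [-5.6, -10.2, 5.8]
grip_width: 0.107
grip_force: 15.0
```

Run:
```python
from h import *
p=readout.get_state()["position"]
print("in cradle",R.from_euler('z',-.2313).inv().apply(p-[.5136,.2259,0]))
```

```text
in cradle [ 0.00469371 -0.05902183  0.20437391]
```

Emit:
inch_along(moves=[[[0,0.017,-0.021,0,0],[0,0.037,-0.04,0,0],[0,0.06,-0.056,0,0],[0,0.085,-0.068,0,0],[0,0.112,-0.076,0,0],[0,0.139,-0.08,0,0],[0,0.167,-0.08,0,0],[0,0.194,-0.076,0,0],[0,0.203,-0.073,0,0],[0,0.203,-0.073,0,0],[0,0.203,-0.073,0,0]]])

```text
time: 4.4
position: [0.5529, 0.3698, 0.2753]
tool_rot: [0.361, 3.116, 0.006]
ft_force: [3.9, 2.2, 3.2]
grip_width: 0.111
grip_force: 15.0
```

Run:
```python
from h import *
p=readout.get_state()["position"]
print("in cradle",R.from_euler('z',-.2313).inv().apply(p-[.5136,.2259,0]))
shot("scene","s3.png",(310,450,80,220),4)
```

```text
in cradle [0.00530155 0.14910842 0.27532973]
```

View pics/s3.png

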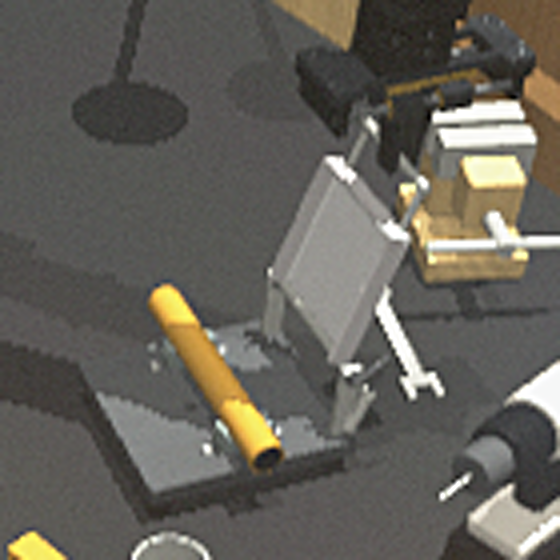

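The guard stands open at its stop, held by the fingers, and the tube is still in its V-blocks. Now I'll release and retreat upward.

Emit:
inch_along(moves=[[[0,0,0,0,0.4],[0,0,0,0,0.4],[0,0,0,0,0.4],[0,0,-0.04,0,0.4],[0,0,-0.08,0,0.4],[0,0,-0.08,0,0.4]]])

```text
time: 5.05
position: [0.552, 0.3684, 0.3596]
tool_rot: [0.362, 3.115, 0.008]
ft_force: [1.0, -0.0, 0.9]
grip_width: 0.392
grip_force: 0.0
```

Run:
```python
from h import *
sr=R.from_euler('z',-.1592); u=sr.apply([-.055,.0127,.0])+[.4851,-.2387,0]; print(u)
go([[.49,.12,.34],[u[0],u[1],.3],[u[0],u[1],.14],[u[0],u[1],.078]],-.159)
```

```text
[ 0.43280882 -0.21744154  0.        ]
pos [0.552  0.3684 0.3596] yaw 1.3393 f [ 1.  -0.   0.9]
[0.49 0.12 0.34] -> [ 0.0034 -0.2561  0.0182]
[ 0.4328 -0.2174  0.3   ] -> [-0.0182 -0.5979  0.0564]
[ 0.4328 -0.2174  0.14  ] -> [-0.0174 -0.5988  0.2164]
[ 0.4328 -0.2174  0.078 ] -> [-0.0171 -0.5991  0.2784]
turn 1.4983
```

Converted, 1.498 rad / 3.1416 = 0.4768.

Emit:
inch_along(moves=[[[0,-0.04,0,0,0.4],[0,-0.085,0,0.0318,0.4],[0,-0.13,0,0.0637,0.4],[0,-0.175,0.01,0.0955,0.4],[0,-0.22,0.02,0.1337,0.4],[0,-0.265,0.03,0.1751,0.4],[0,-0.31,0.04,0.2165,0.4],[-0.005,-0.355,0.05,0.2546,0.4],[-0.01,-0.4,0.05,0.2928,0.4],[-0.01,-0.445,0.05,0.3342,0.4],[-0.017,-0.49,0.05,0.3756,0.4],[-0.017,-0.535,0.05,0.4138,0.4],[-0.017,-0.575,0.05,0.4456,0.4],[-0.017,-0.598,0.08,0.4768,0.4],[-0.017,-0.598,0.12,0.4768,0.4],[-0.017,-0.598,0.16,0.4768,0.4],[-0.017,-0.598,0.16,0.4768,0.4]]])

```text
time: 6.75
position: [0.4256, -0.216, 0.1883]
tool_rot: [-2.383, -2.031, 0.011]
ft_force: [0.5, 0.2, -0.9]
grip_width: 0.403
grip_force: 0.0
```

Run:
```python
from h import *
go([[.4328,-.2174,.14],[.4328,-.2174,.078]],-.159)
im=[]
shot("top","t4.png",(190,290,160,260),4); shot("scene","s4.png",(220,290,165,265),4)
a,b=cv2.imread("pics/t4.png"),cv2.imread("pics/s4.png"); cv2.imwrite("pics/c4.png",np.hstack([a,b]))
# predicted crown ends/centre in scene
print((proj("scene",[[.4328,-.2174,.09],[.4328,-.2174,.2]])-[220,165])*4)
```

```text
pos [ 0.4256 -0.216   0.1883] yaw -0.1592 f [ 0.5  0.2 -0.9]
[ 0.4328 -0.2174  0.14  ] -> [-0.0003  0.0079  0.0482]
[ 0.4328 -0.2174  0.078 ] -> [-0.0004  0.0087  0.1102]
turn -0.0002
[[115.56046106 149.04072138]
 [102.43083747  54.01891681]]
```

View pics/c4.png

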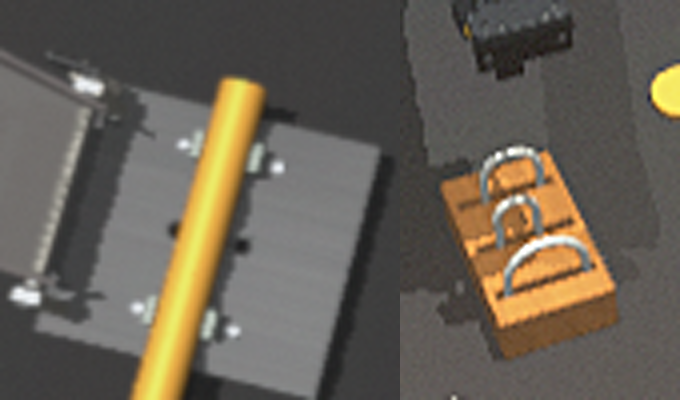

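The guard stays open on its own. The right hole is at (241,246) and the left one at (175,232) in the crop, partly under the tube. The mid U-bolt's crown in the scene crop is at about (113,150), against a predicted (115,149). Now I'll refine the hole position and plan the descent.

Run:
```python
from h import *
im=cv2.imread("pics/raw_t4.png",0).astype(float)
def dark(u,v,r=4):
    x0,y0=int(u)-r,int(v)-r; w=im[y0:y0+2*r+1,x0:x0+2*r+1]; g=np.clip(70-w,0,None)
    Y,X=np.mgrid[y0:y0+2*r+1,x0:x0+2*r+1]; print(w.astype(int)); return (g*X).sum()/g.sum(),(g*Y).sum()/g.sum()
cr=R.from_euler('z',-.2313); 
for c,y in(((241/4+190,246/4+160),-.025),((175/4+190,232/4+160),.025)):
    d=dark(*c); print("px",d,"world",ray("top",*d,.04),"pred",cr.apply([0,y,.04])+[.5136,.2259,0],proj("top",cr.apply([0,y,.04])+[.5136,.2259,0]))
```

```text
[[ 92  64  67  77 101 125 130 129 129]
 [ 81  62  68  89 118 124 126 126 130]
 [ 73  57  64  73  91  99 109 118 127]
 [ 62  56  58  46  40  55  92 123 128]
 [ 58  55  53  37  30  48  84 121 128]
 [ 61  65  58  45  44  58  93 123 128]
 [ 62  64  75  84  80  92 116 128 131]
 [ 68  73  96 125 125 121 132 134 132]
 [ 66  72  98 126 130 131 133 134 132]]
px (np.float64(248.68894601542416), np.float64(220.82519280205656)) world [0.50815015 0.20620045 0.04      ] pred [0.50786892 0.20156577 0.04      ] [[250.27057782 220.9290014 ]]
[[129 129 128 128 123 124 141 170 188]
 [130 127 126 113  94  96 134 175 191]
 [129 128 116  84  58  80 136 181 193]
 [129 128 113  68  44  86 149 185 196]
 [132 128 118  81  56 107 169 190 199]
 [132 132 128 110  94 128 177 192 202]
 [128 130 130 129 135 158 183 195 208]
 [126 127 126 129 148 177 189 197 211]
 [128 127 127 128 147 176 191 201 213]]
px (np.float64(232.96296296296296), np.float64(217.03703703703704)) world [0.51907639 0.25267287 0.04      ] pred [0.51933108 0.25023423 0.04      ] [[233.79822709 216.95498037]]
```

Emit:
inch_along(moves=[[[0,0.008,0.04,0,0.4],[0,0.008,0.075,0,0.4],[0,0.008,0.1,0,0.4],[0,0.008,0.106,0,0.4],[0,0.008,0.106,0,0.4],[0,0.008,0.106,0,0.4]]])

```text
time: 7.45
position: [0.4402, -0.2194, 0.0897]
tool_rot: [2.388, 2.037, 0.003]
ft_force: [-0.0, 0.1, -1.1]
grip_width: 0.403
grip_force: 0.0
```

```bash
python3 -c "
from h import *
go([[.4328,-.2174,.078]],-.159)"
```

```text
pos [ 0.4402 -0.2194  0.0897] yaw -0.158 f [-0.   0.1 -1.1]
[ 0.4328 -0.2174  0.078 ] -> [ 0.0008 -0.0077  0.0117]
turn 0.001
```

The hole marks agree with the model to under 0.5 px. The earlier reading was a transient, so I'll shift back and let the arm settle.

Emit:
inch_along(moves=[[[0,-0.007,0,0,0.4],[0,-0.0075,0,0,0.4],[0,-0.0075,0.012,0,0.4],[0,-0.0075,0.012,0,0.4],[0,-0.0075,0.012,0,0.4],[0,-0.0075,0.012,0,0.4],[0,-0.0075,0.012,0,0.4]]])

```text
time: 8.15
position: [0.4312, -0.2178, 0.0756]
tool_rot: [2.39, 2.038, 0.0]
ft_force: [-0.6, 0.6, -0.9]
grip_width: 0.401
grip_force: 0.0
```

```bash
python3 -c "
from h import *
go([[.4328,-.2174,.078]],-.159)"
```

```text
pos [ 0.4312 -0.2178  0.0756] yaw -0.1585 f [-0.6  0.6 -0.9]
[ 0.4328 -0.2174  0.078 ] -> [ 0.0006  0.0015 -0.0024]
turn 0.0005
```

Emit:
inch_along(moves=[[[0,0.001,-0.002,0,0.4],[0,0.001,-0.002,0,0],[0,0.001,-0.002,0,0],[0,0.001,-0.002,0,0],[0,0.001,-0.002,0,0],[0,0.001,-0.002,0,0],[0,0.001,-0.002,0,0]]], grip_n=40)

```text
time: 8.85
position: [0.4321, -0.2178, 0.0775]
tool_rot: [2.39, 2.039, 0.0]
ft_force: [0.4, 0.7, 0.9]
grip_width: 0.079
grip_force: 40.0
```

```bash
python3 -c "
from h import *
go([[.4328,-.2174,.078]],-.159)"
```

```text
pos [ 0.4321 -0.2178  0.0775] yaw -0.1585 f [0.4 0.7 0.9]
[ 0.4328 -0.2174  0.078 ] -> [ 0.0005  0.0006 -0.0005]
turn 0.0005
```

Gripped at 8 mm rod width with almost no side force. Next I'll lift and look at how it hangs.

Emit:
inch_along(moves=[[[0,0,-0.01,0,0],[0,0,-0.025,0,0],[0,0,-0.05,0,0],[0,0,-0.08,0,0],[0,0,-0.12,0,0],[0,0,-0.16,0,0],[0,0,-0.16,0,0],[0,0,-0.16,0,0],[0,0,-0.16,0,0]]])

```text
time: 9.75
position: [0.4312, -0.2176, 0.2365]
tool_rot: [-2.389, -2.037, 0.002]
ft_force: [0.0, 0.0, -1.1]
grip_width: 0.078
grip_force: 40.0
```

Run:
```python
from h import *
go([[.4321,-.2178,.3]])
shot("scene","s5.png",(210,310,120,240),5)
cr=R.from_euler('z',-.2313)
h=cr.apply([0,0,0])+[.5136,.2259,0]
go([h+[0,0,.24],h+[0,0,.13],h+[0,0,.115]],-.2313)
```

```text
pos [ 0.4312 -0.2176  0.2365] yaw -0.1586 f [ 0.   0.  -1.1]
[ 0.4321 -0.2178  0.3   ] -> [-0.0001  0.0008 -0.0635]
pos [ 0.431  -0.2175  0.2362] yaw -0.1586 f [-0.4 -0.1 -1.6]
[0.5136 0.2259 0.24  ] -> [ 0.4509  0.0115 -0.0037]
[0.5136 0.2259 0.13  ] -> [0.4509 0.0118 0.1063]
[0.5136 0.2259 0.115 ] -> [0.4509 0.0118 0.1213]
turn 0.0727
```

View pics/s5.png

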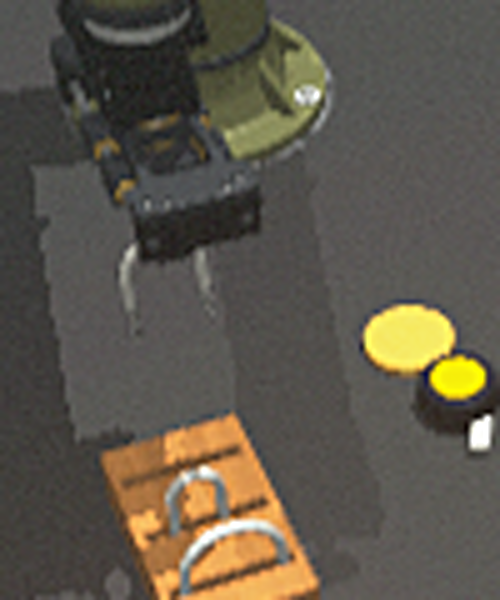

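The U-bolt hangs straight in the grip, with tips at about (135,330) and (210,312). The other two U-bolts stay in their slots. Now I'll carry it to hover over the cradle.

Run:
```python
from h import *
M=R.from_rotvec(readout.get_state()["tool_rot"]).as_matrix()
t=ray("scene",244.1,183.8,.172); print("tip mid, tool axes",M.T@(t-readout.get_state()["position"]))
a,b=ray("scene",236.6,185.6,.172),ray("scene",251.6,182,.172); print(M.T@(b-a))
```

```text
tip mid, tool axes [-0.0053042  -0.0059014   0.06424978]
[ 5.08449579e-02  2.97890041e-03 -2.10351120e-06]
```

Emit:
inch_along(moves=[[[0.03,0,0,0,0],[0.07,0,0,0,0],[0.11,0.003,0,0,0],[0.15,0.003,0,0,0],[0.19,0.006,0,0,0],[0.23,0.006,0,0,0],[0.27,0.006,0,0.0064,0],[0.31,0.01,0,0.0064,0],[0.35,0.01,0,0.0127,0],[0.39,0.012,0,0.0191,0],[0.425,0.012,0,0.0231,0],[0.445,0.012,0,0.0231,0],[0.451,0.012,0,0.0231,0],[0.451,0.012,0.03,0.0231,0],[0.451,0.012,0.06,0.0231,0],[0.451,0.012,0.076,0.0231,0],[0.451,0.012,0.076,0.0231,0],[0.451,0.012,0.076,0.0231,0],[0.451,0.012,0.076,0.0231,0],[0.451,0.012,0.076,0.0231,0]]])

```text
time: 11.8
position: [0.5159, 0.2256, 0.163]
tool_rot: [2.463, 1.95, 0.004]
ft_force: [0.3, 0.5, -1.0]
grip_width: 0.075
grip_force: 40.0
```

Run:
```python
from h import *
go([[.5136,.2259,.16]],-.2313)
shot("scene","s6.png",(330,430,110,210),4); shot("top","t6.png",(190,290,160,260),4)
cv2.imwrite("pics/c6.png",np.hstack([cv2.imread("pics/t6.png"),cv2.imread("pics/s6.png")]))
cr=R.from_euler('z',-.2313); W=lambda P:cr.apply(P)+[.5136,.2259,0]
print("holes scene crop",(proj("scene",W(np.array([[0,-.025,.04],[0,.025,.04]])))-[330,110])*4+1.5)
p=readout.get_state()["position"]; z=p[2]+.0125-.077; print("tip z",z)
T=lambda y:cr.apply([0,y,0])+[p[0],p[1],z]
for n,o in(("scene",[330,110]),("top",[190,160])): print(n,"tips expected",(proj(n,[T(-.025),T(.025)])-o)*4+1.5)
```

```text
pos [0.5159 0.2256 0.163 ] yaw -0.2316 f [ 0.3  0.5 -1. ]
[0.5136 0.2259 0.16  ] -> [-0.0002 -0.0024  0.003 ]
turn -0.0003
holes scene crop [[112.4748553  286.01411376]
 [160.06353011 274.35551638]]
tip z 0.09809487684429509
scene tips expected [[118.71652248 241.0412643 ]
 [167.50327923 229.43018257]]
top tips expected [[229.57141142 230.80708137]
 [160.66830097 214.21054028]]
```

View pics/c6.png

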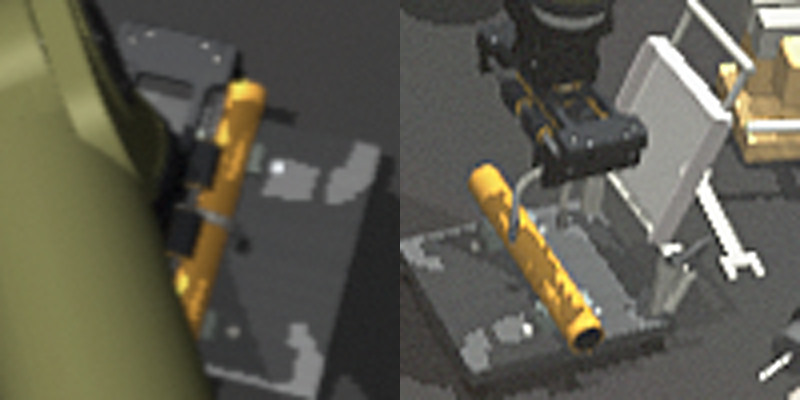

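The top view shows the crown between the fingers over the tube. In the scene view the near leg's tip is at about (113,238) in the crop, a little off the expected (119,241). I'll zoom in on the legs with the expected outline drawn in.

Run:
```python
from h import *
im=cv2.imread("pics/raw_s6.png"); k=10; o=np.array([345,140]); c=cv2.resize(im[140:200,345:395],None,fx=k,fy=k,interpolation=cv2.INTER_CUBIC)
cr=R.from_euler('z',-.2313); p=np.array([.5156,.2256,.163])
pts=[[0,y,.0125-.077+zz] for y in(-.025,.025) for zz in(0,.02,.04)]+[[0,-.025*np.cos(a),.0125-.025+.025*np.sin(a)] for a in np.linspace(0.2,3,8)]
q=((proj("scene",cr.apply(pts)+p)-o+.5)*k).astype(int)
d=c.copy()
for x in q: cv2.circle(d,tuple(int(i) for i in x),3,(0,0,255),-1)
cv2.imwrite("pics/c7.png",cv2.resize(np.hstack([c,d]),(800,480)))
print(q.tolist())
```

```text
[[147, 303], [152, 261], [156, 219], [269, 274], [275, 232], [281, 191], [162, 183], [174, 161], [193, 142], [218, 129], [243, 124], [264, 127], [279, 139], [284, 158]]
```

View pics/c7.png

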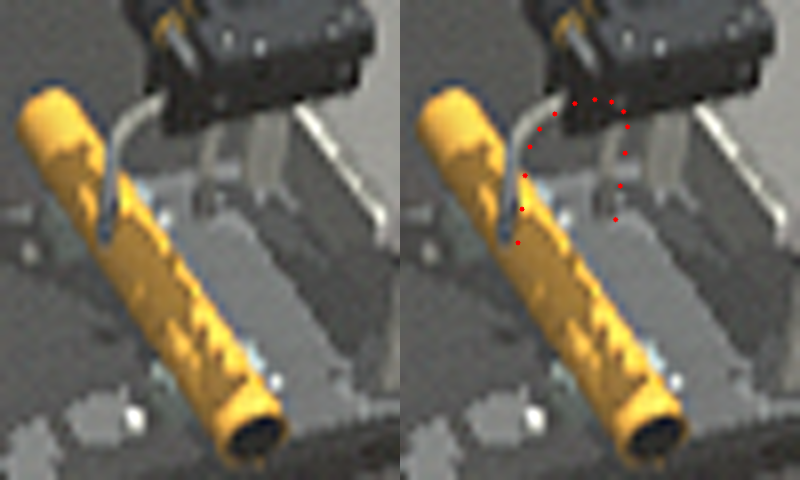

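The red predicted outline sits about 12 px (1.5 raw px) to the right of both real legs. About 0.4 px of that is scene-camera bias. The rest means the bolt sits about 4 mm toward -y of the cradle in the grip, which matches the perspective shift of its shoulders in my first measurement. I'll correct that, settle, then lower to just above the plate.

Emit:
inch_along(moves=[[[0.004,-0.0017,0,0,0],[0.004,-0.0017,0,0,0],[0.004,-0.0017,0,0,0],[0.004,-0.0017,0.02,0,0],[0.004,-0.0017,0.035,0,0],[0.004,-0.0017,0.045,0,0],[0.004,-0.0017,0.045,0,0],[0.004,-0.0017,0.045,0,0],[0.004,-0.0017,0.045,0,0],[0.004,-0.0017,0.045,0,0]]])

```text
time: 12.9
position: [0.5149, 0.2302, 0.1174]
tool_rot: [2.463, 1.95, 0.003]
ft_force: [0.5, 0.5, -1.0]
grip_width: 0.083
grip_force: 40.0
```

Run:
```python
from h import *
cr=R.from_euler('z',-.2313); s=readout.get_state(); p=s["position"]
print("cradle",cr.inv().apply(p-[.5136,.2259,0]),s["ft_force"],s["torque"])
im=vision.get_image("scene"); cv2.imwrite("pics/raw_s8.png",im[:,:,::-1])
z=p[2]+.0125-.077; H=cr.apply([[0,-.025,z],[0,.025,z],[0,-.025,.04],[0,.025,.04]])+[.5136,.2259,0]
q=proj("scene",H); print("tips if centred / holes",q.round(1).tolist())
u,v=q[0].astype(int); g=cv2.cvtColor(im,cv2.COLOR_RGB2GRAY)
print(u-8,v-14); print(g[v-14:v+20,u-8:u+9])
```

```text
cradle [0.0002989  0.00443981 0.11742128] [ 0.48873401  0.50917541 -1.03477615] [-0.06798833  0.05804703  0.08510818]
tips if centred / holes [[358.0, 178.6], [370.0, 175.7], [357.7, 181.1], [369.6, 178.2]]
350 164
[[ 94  93  96 105 115 118 126 124 123 167 199 136 147 185  94  31  41]
 [ 77 105  94  90 106 112 118 121 122 148 148 172 135 187 107  26  24]
 [ 79 104 107  94  99 105 117 119 129 162 118 165 112 126 123 164 127]
 [ 93  95 105 103  87 102 112 105 137 142 120 128 121 114 140 239 166]
 [ 82  94  91 101  85  95 111  99 137 125 127 133 128 121 123 183 139]
 [ 70  86  96  98  92  88 102  96 137 116 128 127 129 124 113 101 118]
 [ 72  76 100  94  94  96  89  92 125 117 121 124 129 128 125 113 114]
 [ 67  77  93  97  95  93  81 101 130 108 122 125 128 127 133 125 119]
 [ 72  78  85  88  83  79  74 107 127 110 120 120 126 128 132 126 119]
 [ 72  76  78  73  73  75  68  97 136  97 113 117 121 127 134 132 123]
 [ 84  74  75  76  71  71  76  80  9
[... 968 characters left out ...]
 86  90  87  85  84  83  81 118 121 141 150  87  87 112 192]
 [ 88  90  87  92  89  88 127 123 115 140 136 134 144  74 101  84 101]
 [ 86  85  83  84  85  86 115 141 143 132 130 126 100  75  95 100  99]
 [ 81 125 122 127  83  85  81 141 136 132 159 255 196  78  74  82  97]
 [ 78 141 140 145  82  83  85 110 139 134 121 255 241  85  73  86 100]
 [119 140 138 140 120  82  80  77 142 143 110 159 166  79  88  92  97]
 [135 135 135 134 141 122  88  81 114 110 109  73  79  83  81  88  91]
 [137 131 132 140 140 115  84  81  85  82  83  87  86  87  85  87  86]
 [139 134 135 139 107  83  85  85  89  91  89  87  88  85  84  89  88]
 [132 137 135 138  75  81  89  85  85  91  88  86  87  86  87  94  92]]
```

The near leg (column 358) ends right above the dark hole (columns 356–359, row 181), matching the prediction within about 0.5 px. Now I'll lower it into the holes slowly.

Emit:
inch_along(moves=[[[0,0,0.006,0,0],[0,0,0.01,0,0],[0,0,0.013,0,0],[0,0,0.016,0,0],[0,0,0.018,0,0],[0,0,0.02,0,0],[0,0,0.02,0,0],[0,0,0.02,0,0]]])

```text
time: 13.75
position: [0.5143, 0.2299, 0.0965]
tool_rot: [-2.463, -1.95, 0.0]
ft_force: [-0.6, -0.7, -1.0]
grip_width: 0.08
grip_force: 40.0
```

Run:
```python
from h import *
s=readout.get_state(); print(R.from_euler('z',-.2313).inv().apply(s["position"]-[.5136,.2259,0]),R.from_euler('z',-.2313).inv().apply(s["ft_force"]),s["torque"])
```

```text
[-0.00025319  0.00406419  0.09653353] [-0.45805704 -0.8564784  -0.96618767] [ 0.04674378  0.14398202 -0.0493256 ]
```

No contact force with tips 8 mm below the plate's top, so both legs are in. Continuing down to just above the tube.

Emit:
inch_along(moves=[[[0,0,0.004,0,0],[0,0,0.008,0,0],[0,0,0.011,0,0],[0,0,0.011,0,0],[0,0,0.011,0,0],[0,0,0.011,0,0]]])

```text
time: 14.35
position: [0.5143, 0.2298, 0.0856]
tool_rot: [-2.463, -1.95, 0.0]
ft_force: [-0.0, 0.5, -1.5]
grip_width: 0.078
grip_force: 40.0
```

Run:
```python
from h import *
s=readout.get_state(); print(s["position"],s["ft_force"],s["torque"])
```

```text
[0.51434899 0.22984391 0.08559649] [-0.02216355  0.48727313 -1.50327304] [-0.01911701  0.16144776 -0.00259466]
```

Emit:
inch_along(moves=[[[0,0,0,0,0.25],[0,0,0,0,0.4],[0,0,0,0,0.4],[0,0,0,0,0.4],[0,0,-0.02,0,0.4],[-0.004,0,-0.035,0,0.4],[-0.004,0,-0.035,0,0],[-0.004,0,-0.035,0,0],[-0.004,0,-0.035,0,0],[-0.004,0,-0.035,0,0],[-0.004,0,-0.02,0,0],[-0.004,0,-0.012,0,0],[-0.004,0,-0.007,0,0],[-0.004,0,-0.005,0,0],[-0.004,0,-0.005,0,0],[-0.004,0,-0.005,0,0]]], grip_n=20)

```text
time: 15.95
position: [0.5137, 0.2261, 0.0908]
tool_rot: [2.463, 1.95, 0.001]
ft_force: [0.1, 1.0, 0.5]
grip_width: 0.009
grip_force: 0.0
```

Run:
```python
from h import *
s=readout.get_state(); print(s["position"],s["ft_force"])
```

```text
[0.51366061 0.2260958  0.09077699] [0.08319848 0.99471482 0.52258557]
```

Emit:
inch_along(moves=[[[0,0,0.001,0,0],[0,0,0.002,0,0],[0,0,0.003,0,0],[0,0,0.003,0,0],[0,0,0.003,0,0]]])

```text
time: 16.45
position: [0.5139, 0.2263, 0.0886]
tool_rot: [-2.463, -1.95, -0.002]
ft_force: [-1.6, -0.7, 5.9]
grip_width: 0.008
grip_force: 2.5
```

Emit:
inch_along(moves=[[[0,0,0.001,0,0],[0,0,0.002,0,0],[0,0,0.002,0,0],[0,0,0.002,0,0]]])

```text
time: 16.85
position: [0.514, 0.2263, 0.0882]
tool_rot: [-2.463, -1.95, -0.003]
ft_force: [-5.0, -2.2, 13.9]
grip_width: 0.002
grip_force: 6.9
```

Firm contact at 0.0885 m, the expected home height of 0.089, so the bend rests on the tube. Now I'll retreat and check.

Emit:
inch_along(moves=[[[0,0,-0.03,0,0],[0,0,-0.07,0,0],[0,0,-0.11,0,0],[0,0,-0.15,0,0],[-0.04,0,-0.18,0,0],[-0.08,0,-0.2,0,0],[-0.12,0,-0.2,0,0],[-0.16,0,-0.2,0,0],[-0.2,0,-0.2,0,0],[-0.24,0,-0.2,0,0],[-0.28,0,-0.2,0,0],[-0.32,0,-0.2,0,0],[-0.32,0,-0.2,0,0],[-0.32,0,-0.2,0,0],[-0.32,0,-0.2,0,0]]])

```text
time: 18.35
position: [0.4403, -0.0843, 0.2855]
tool_rot: [-2.461, -1.952, -0.001]
ft_force: [0.1, -0.1, -0.2]
grip_width: 0.006
grip_force: 0.0
```

Run:
```python
from h import *
shot("scene","s9.png",(220,460,100,260),3.3)
a=cv2.imread("pics/s9.png"); shot("top","t9.png",(180,450,150,280),2.9)
b=cv2.imread("pics/t9.png"); w=700
c=np.vstack([cv2.resize(a,(480,320)),cv2.resize(b,(480,231))])
z=cv2.resize(cv2.imread("pics/raw_s9.png")[150:210,330:390],(300,300),interpolation=cv2.INTER_CUBIC); z2=cv2.resize(cv2.imread("pics/raw_t9.png")[190:240,215:265],(250,250),interpolation=cv2.INTER_CUBIC)
r=np.zeros((551,300,3),np.uint8); r[:300]=z; r[301:551,:250]=z2
cv2.imwrite("pics/c9.png",np.hstack([c,r]))
```

```text
(no output)
```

View pics/c9.png

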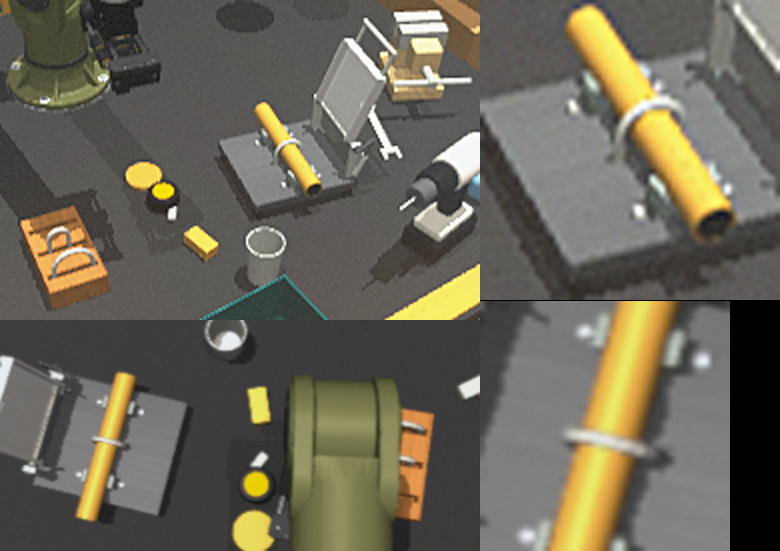

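The U-bolt sits over the tube with its bend down on it and both legs in the holes (scene zoom 648,115). The guard is open, the tube is in its V-blocks, and the other two U-bolts and the rest of the bench are undisturbed.

```bash
python3 -c "
from bench import ctrl, vision, readout
print(ctrl.close_job())"
```

```text
the job is handed in; nothing more can be done
None
```

The job is handed in: the guard stays open by itself, and the 50 mm U-bolt is through both holes with its bend resting on the tube, released, with the tube, the other two U-bolts and the rest of the bench where they were.

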